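Interlock the last mould rail in the stock tray

TASK

Finish packing the mould rails: take the loose silver aluminium channel that lies open side down on the bench and lay it, still open-down, over the joint with the orange tag in the wooden tray, so that its two flanges stand in the two neighbouring open-up grey channels. It must sit fully down, along the joint, ends about level with those of the rail already laid, which stays where it is.

Things in the scene. Friction and masses are not known exactly. Their poses are not given: they have to be found in the camera images.
- rail_center (a point): Centre, half-way up, of the loose rail: plain silver channel lying open-down on the bench, 130 mm long (x), 44 wide (y), 45 high (z up), walls 4, about 0.18 kg; web on top. Grip across its 44 mm width from above. Lying near it, not wanted: a brass channel (open-down, 30 mm wide, 26 high) and a dark steel one (open-up).
- empty_place (a point): Where the loose rail's centre must come: 36.5 mm above the bench, over the middle of the tagged joint; x along the joint, z up. The fixed tray (276 mm across) holds 3 fixed grey channels open-up, 82 wide, 170 long, 2 apart, walls 4; trough floors 14 mm, flange tops 30 mm above the bench. The rail stands on two trough floors, straddling the 10 mm flange pair. The tag lies before the joint.
- laid_center (a point): Centre, half-way up, of the rail already laid open-down over the tray's other joint, 84 mm beside the tagged one: silver channel of the same size as the loose rail, not fastened, to be left where it is; x along its length, z up.
Mind the look-alikes: they are no part of the job. What is shaped like the part that bears rail_center but blue or red is not meant.

How it is judged:
By the outcome, as a careful person would: the job done as asked, in the order asked, and still so for the second after the job is handed in, with the robot touching nothing.
It also fails if it takes over 35 s, if anything falls off the work surface, if the arm or the gripper's body presses on something with over 40 N, if the wrist force passes 120 N, or if a joint passes its speed limit or range.

ROBOT

A 6-joint arm with a two-finger parallel gripper is mounted at the origin on the work surface. World frame = base frame: x ahead of the robot, y to its left, z up, the work surface at z = 0. Lengths are in m, angles in rad, forces in N, time in s.
With the tool pointing down it reaches from about 0.3 to 0.875 m from the base axis. Payload 6.4 kg.
Tool frame: the origin (TCP) lies at the very end of the fingers, on their centre line; the grasp point (between the pads) lies ctrl.pinch_z behind it (ctrl.pinch_z is the distance from the TCP to the grasp point, in m); y points along the fingers, z is the direction in which the jaws open and shut, and the axes are right-handed (so a half turn about y gives the same grasp; the last joint's range is limited). The gripper opens to 85 mm and grips with 20 to 120 N. Pads are 22 mm wide; open, the fingers measure 114 mm over their backs; the gripper's body (76 mm by 85 mm) begins 54 mm behind the grasp point. The pads swing forward as they close: fully open they stand 13 mm farther back than shut.
Start: joints at [-1.357, 0.181, 1.607, -0, 1.354, -0.206], TCP at [0.234, -0.525, 0.231] pointing down, gripper open.
Joint ranges: [-2.99, 2.99], [-0.89, 2.07], [0.3, 2.58], [-1.14, 4.28], [0, 2.63], [-3.12, 3.12]. Speed limits (rad/s): [2.57, 2.57, 3.01, 3.14, 3.14, 3.14].

INTERFACE

Orientations are given as a unit quaternion [w, x, y, z].
In Python, from bench import ctrl gives the robot as it stands.
- The arm moves only by the shell command python3 -m pendant 'ROWS'. ROWS is JSON, one flat list of numbers, 7 for each row, row after row: the shift along the world's x, y, z in m, then the turn, a rotation vector about the world's x, y, z in degrees, then the finger opening in m, from 0 to 0.0854. In form: [tx, ty, tz, rx, ry, rz, hand, tx, ty, tz, rx, ry, rz, hand, ...]. A call has 1 to 12 rows; each row shifts and turns the commanded pose from where the row before left it; what a row does not reach is not made up. A row lasts 1/8 s, in which the tool goes at most 62.5 mm and 10.7 degrees, less where a joint would pass 70% of its speed; a pose out of reach is approached as far as the arm can. A call with a gripper value outside its range is refused whole. The fingers move at their own pace and stop on an object; the grip force is fixed at half the most. Time passes only in rows, so rows that do not move let the fingers close. It gives the time, the measured TCP pose, the force and the opening at its end, in the units of the state.
- ctrl.get_obs(): the state, without advancing time (a new reading comes with each control period).
- ctrl.camera(name): name is "side" or "top"; returns the picture (420x560x3 uint8, red, green, blue); there is no depth.
- ctrl.camera_info(name): a dict with "fx", "fy", "cx", "cy" (pixels), "k1" (the pictures are not rectified: a ray, as slopes to the right and down, at radius r is drawn at 1 + k1 r^2 times it, then the intrinsics apply), "origin" and "rotation" of the camera in the world. Camera axes: x right, y down, z forward; pixel columns grow to the right and rows downward; lengths in m; the calibration is good to about 2 mm. A picture is of the moment at which its call begins. camera_info takes no time and is no camera call.
- ctrl.hand_in(): hands the job in, once; it reports no verdict.
Trained networks look in the newest picture that a camera, given by its name, has taken for a name from the list of things; names that differ only in an ending like _2 or _b are one class to them, and where a whole thing is asked for, a point or a joint stands for the part that bears it (a point fixed in the world has none). Each returns a list of dicts, best first, with "score" (0 to 1); they miss things now and then, are a little off and sometimes report something else, mostly with a low value. They report only what shows in the picture. A call takes as long as a camera call. They do not tell look-alikes from the thing itself.
- ctrl.silhouettes(target, camera): "mask" (420x560 bool, what is visible of it) and "bbox" ([left, top, right, bottom] in pixels, round what is visible of it).
The state is a dict: "time_s": time; "q": joint angles; "dq": joint speeds; "joint_efforts": joint torques, N m; "eef_pos": TCP position; "eef_rot": TCP orientation; "wrist_force": force on the tool from outside, world axes, zero at the start; "torque": the same for the moment, N m; "opening": opening from 0.0 (shut) to 1.0 (fully open).
Only numpy, scipy, OpenCV 4.12 (cv2) and the standard library are available. Lean on these libraries where they do the work, as an engineer would, in place of code of your own. Each camera call takes 0.05 s, during which the arm holds its last target.

## Working session

There is one attempt and no reset: what is moved stays moved. The work goes in short steps, Python scripts to look and compute and a shell command to move; the robot and the scene stay as the last step left them, time stands still between calls to the robot, and variables do not carry over. Pictures are saved under pics/ and viewed, and the job is handed in when it is done.

```bash
mkdir -p pics; ls; python3 - <<'E'
from bench import ctrl
import cv2, numpy as np
o=ctrl.get_obs(); print({k:np.round(v,3) for k,v in o.items()}, ctrl.pinch_z)
for n in("top","side"):
    im=ctrl.camera(n); cv2.imwrite(f"pics/{n}0.png",im[:,:,::-1]); 
    ci=ctrl.camera_info(n); print(n,{k:np.round(v,4).tolist() for k,v in ci.items()})
    for t in("rail_center","laid_center"):
        for d in ctrl.silhouettes(t,n): print(t,round(d["score"],2),d["bbox"],int(d["mask"].sum()))
E
```

```text
pics
{'time_s': np.float64(0.0), 'q': array([-1.357,  0.182,  1.608, -0.   ,  1.354, -0.206]), 'dq': array([ 0.002, -0.   ,  0.   , -0.001,  0.001, -0.   ]), 'joint_efforts': array([ 1.0000e-03, -4.4487e+01, -3.5133e+01, -0.0000e+00,  9.0000e-03,
       -0.0000e+00]), 'eef_pos': array([ 0.234, -0.525,  0.23 ]), 'eef_rot': array([ 0.147, -0.147,  0.692, -0.691]), 'wrist_force': array([ 0.061,  0.688, -0.196]), 'torque': array([-0.031,  0.006,  0.045]), 'opening': np.float64(1.003)} 0.0187
top {'fx': 407.6174, 'fy': 407.6174, 'cx': 289.6352, 'cy': 215.3287, 'k1': -0.0492, 'origin': [0.3233, -0.1021, 1.2071], 'rotation': [-0.0259, 0.715, -0.6978, 0.0354]}
rail_center 0.93 [329.1, 265.9, 377.2, 298.3] 742
rail_center 0.91 [389.9, 170.1, 442.2, 198.3] 795
rail_center 0.76 [314.4, 149.9, 339.8, 198.0] 731
rail_center 0.71 [264.0, 217.4, 310.5, 236.4] 708
laid_center 0.89 [145.6, 136.4, 173.0, 182.9] 931
side {'fx': 535.5994, 'fy': 535.5994, 'cx': 285.8635, 'cy': 211.1813, 'k1': 0.0128, 'origin': [0.3288, 0.6437, 0.9965], 'rotation': [0.025, -0.0628, 0.9428, -0.3263]}
rail_center 0.9 [255.1, 80.3, 290.4, 126.6] 885
rail_center 0.85 [216.3, 161.8, 271.4, 188.2] 1345
rail_center 0.75 [294.0, 182.7, 316.8, 238.9] 906
laid_center 0.92 [147.4, 340.3, 223.9, 372.7] 2294
```

View pics/top0.png

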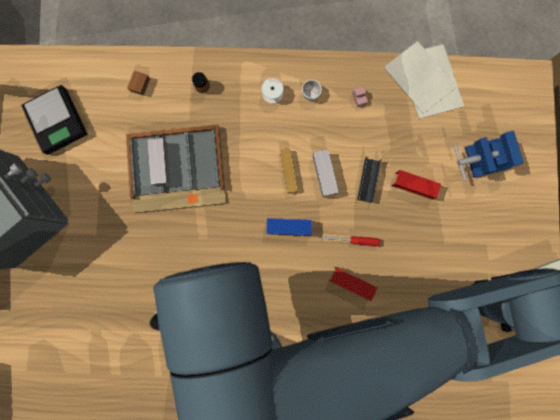

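View pics/side0.png

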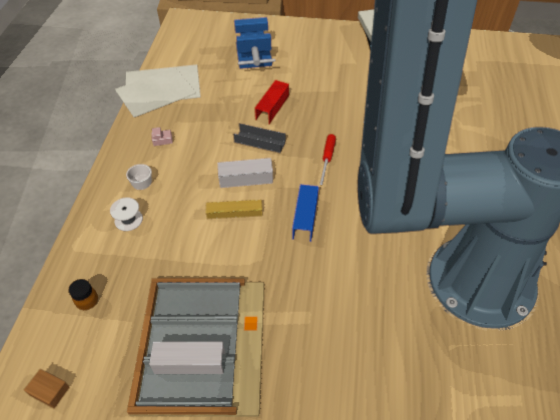

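```bash
cat > h.py <<'E'
import numpy as np, cv2
from scipy.spatial.transform import Rotation as R
from scipy.optimize import minimize
from bench import ctrl
def cam(n):
    c=ctrl.camera_info(n); q=np.array(c["rotation"]); 
    c["R"]=R.from_quat(q[[1,2,3,0]]).as_matrix() if q.shape==(4,) else q
    return c
def proj(c,P):
    p=(np.atleast_2d(P)-c["origin"])@c["R"]; s=p[:,:2]/p[:,2:]
    r2=(s**2).sum(1,keepdims=True); s=s*(1+c["k1"]*r2)
    return s*[c["fx"],c["fy"]]+[c["cx"],c["cy"]]
def unproj(c,uv,z):
    d=(np.atleast_2d(np.float64(uv))-[c["cx"],c["cy"]])/[c["fx"],c["fy"]]; s=d.copy()
    for _ in range(20): s=d/(1+c["k1"]*(s**2).sum(1,keepdims=True))
    v=np.c_[s,np.ones(len(s))]@c["R"].T; o=np.array(c["origin"])
    return o+v*((z-o[2])/v[:,2])[:,None]
def box(x,y,z,yaw,L,W,H):
    P=np.array([[a,b,e] for a in(-L/2,L/2) for b in(-W/2,W/2) for e in(-H/2,H/2)])
    return P@R.from_euler("z",yaw).as_matrix().T+[x,y,z]
def boxmask(c,P):
    S=4; m=np.zeros((420*S,560*S),np.uint8)
    h=cv2.convexHull(np.round((proj(c,P)+.5)*S).astype(np.int32)); cv2.fillConvexPoly(m,h,1)
    return cv2.resize(m.astype(np.float32),(560,420),interpolation=cv2.INTER_AREA)
E
python3 - <<'E'
from h import *
for n,roi in(("top",(110,100,300,240)),("side",(120,120,320,420))):
    im=cv2.imread(f"pics/{n}0.png"); x0,y0,x1,y1=roi
    k=min(800/(x1-x0),600/(y1-y0)); k=int(k) 
    cv2.imwrite(f"pics/{n}0c.png",cv2.resize(im[y0:y1,x0:x1],None,fx=k,fy=k,interpolation=cv2.INTER_CUBIC)); print(n,k)
t=cam("top"); s=cam("side")
print(unproj(t,[[325,173],[157,160],[193,199]],0.045), unproj(s,[[245,168],[187,355],[251,323]],0.045))
im=cv2.imread("pics/top0.png")[140:215,300:400]; cv2.imwrite("pics/top0d.png",cv2.resize(im,None,fx=8,fy=8,interpolation=cv2.INTER_CUBIC))
E
```

```text
top 4
side 2
[[ 0.54999432 -0.21592616  0.045     ]
 [ 0.57591827  0.27194018  0.045     ]
 [ 0.46459589  0.161929    0.045     ]] [[ 0.55115543 -0.21637359  0.045     ]
 [ 0.57238298  0.2648198   0.045     ]
 [ 0.46532481  0.18490484  0.045     ]]
```

View pics/top0c.png

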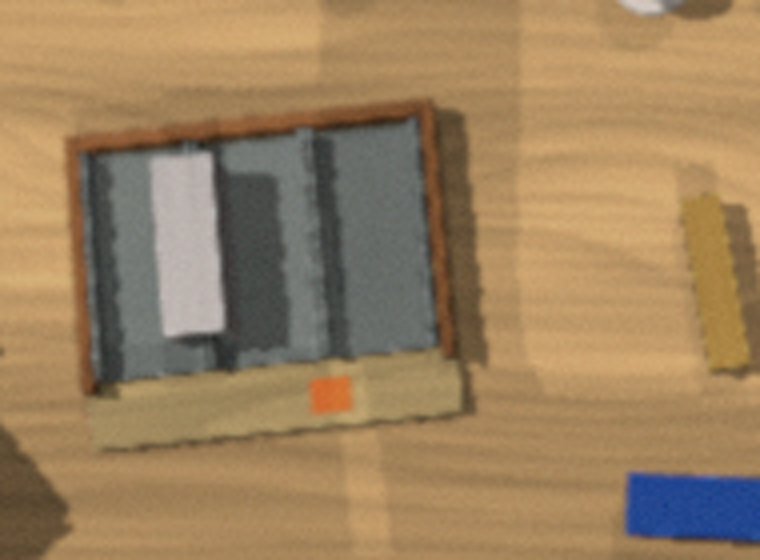

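View pics/side0c.png

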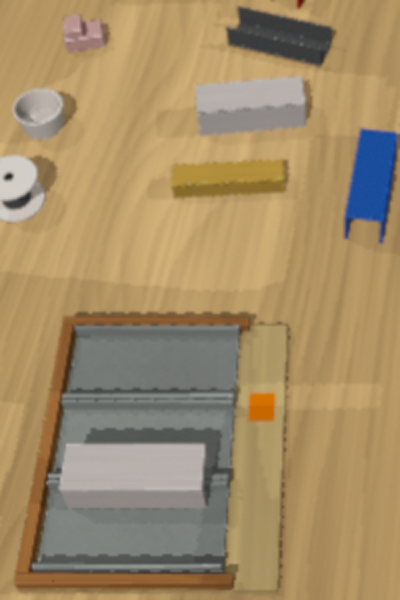

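View pics/top0d.png

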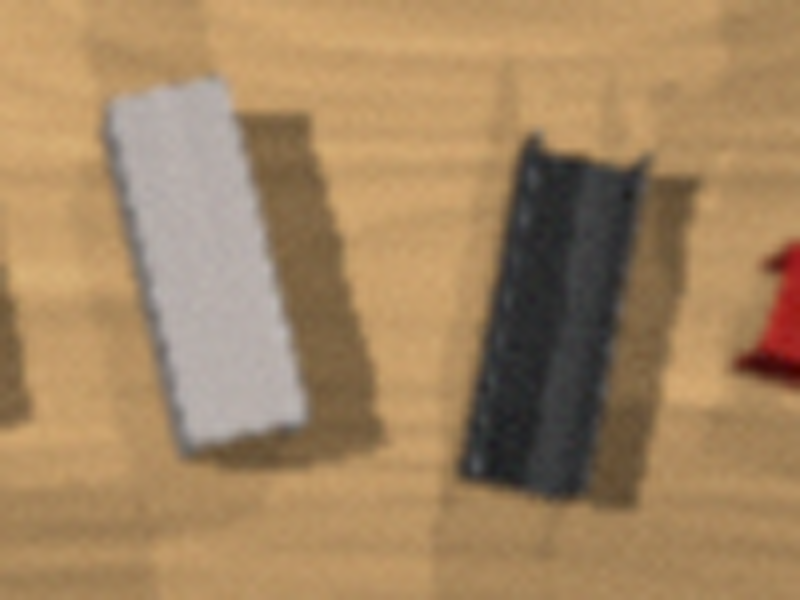

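```bash
python3 - <<'E'
from h import *
C={n:cam(n) for n in("top","side")}
for n in C: ctrl.camera(n)
def getm(t,n,uv):
    for d in ctrl.silhouettes(t,n):
        b=d["bbox"]
        if b[0]<uv[0]<b[2] and b[1]<uv[1]<b[3]: return d["mask"].astype(np.float32)
ref={"rail_center":{"top":(325,173),"side":(245,173),"z":.0225,"x":(.55,-.216)},"laid_center":{"top":(157,160),"side":(187,355),"z":.0365,"x":(.573,.268)}}
for t,r in ref.items():
    M={n:getm(t,n,r[n]) for n in C}; print(t,{n:m is not None for n,m in M.items()})
    for use in(("top",),("side",),("top","side")):
        best=None
        for y0 in(-.2,0,.2):
            def f(p):
                e=0
                for n in use:
                    if M[n] is None: continue
                    e+=np.abs(boxmask(C[n],box(p[0]/50,p[1]/50,r["z"],p[2],.13,.044,.045))-M[n]).sum()/M[n].sum()
                return e
            o=minimize(f,[r["x"][0]*50,r["x"][1]*50,y0],method="Nelder-Mead",options=dict(initial_simplex=np.array([r["x"][0]*50,r["x"][1]*50,y0])+np.array([[0,0,0],[.5,0,0],[0,.5,0],[0,0,.15]])))
            if best is None or o.fun<best.fun: best=o
        print(use,np.round([best.x[0]/50,best.x[1]/50,np.degrees(best.x[2])],4),round(best.fun,3))
t,s=C["top"],C["side"]
print("joint top",unproj(t,[[187.5,132.5],[193.7,188.7]],.03).round(4).tolist())
print("joint side",unproj(s,[[151.3,319.5],[237.5,319.5]],.03).round(4).tolist())
print("tag", unproj(t,[[192.8,198.7]],.012).round(4).tolist(),unproj(s,[[251,323]],.012).round(4).tolist())
E
```

```text
rail_center {'top': True, 'side': True}
('top',) [ 0.5531 -0.2162 14.712 ] 0.072
('side',) [ 0.5545 -0.2209 13.2403] 0.055
('top', 'side') [ 0.5541 -0.2178 14.276 ] 0.185
laid_center {'top': True, 'side': True}
('top',) [0.574  0.2704 7.4406] 0.049
('side',) [0.5735 0.2661 7.7634] 0.063
('top', 'side') [0.5733 0.2685 7.7986] 0.204
joint top [[0.6639, 0.191, 0.03], [0.4967, 0.1647, 0.03]]
joint side [[0.6648, 0.1961, 0.03], [0.4953, 0.1737, 0.03]]
tag [[0.4695, 0.1701, 0.012]] [[0.4701, 0.169, 0.012]]
```

```bash
cat > ov.py <<'E'
from h import *
import sys
def ov(n,src,out,jx,jy,yaw,roi,k,extra=()):
    c=cam(n); im=cv2.imread(src); x0,y0,x1,y1=roi
    im=cv2.resize(im[y0:y1,x0:x1],None,fx=k,fy=k,interpolation=cv2.INTER_CUBIC)
    M=R.from_euler("z",np.radians(yaw)).as_matrix()
    def L(a,b,col,org=(jx,jy,0),m=M):
        p=proj(c,np.array([a,b])@m.T+np.array(org)); p=((p+.5-[x0,y0])*k*8).astype(int)
        cv2.line(im,p[0].tolist(),p[1].tolist(),col,1,cv2.LINE_AA,3)
    for y in(-.005,.005,.079,.089,-.079,.163): L([-.085,y,.03],[.085,y,.03],(0,255,255))
    for x in(-.085,.085): L([x,-.083,.03],[x,.167,.03],(0,255,0))
    for (x,y,z,yw) in extra:
        B=box(x,y,z,np.radians(yw),.13,.044,.045)
        for i,j in((1,3),(3,7),(7,5),(5,1),(0,2),(2,6),(6,4),(4,0)): L(B[i],B[j],(0,0,255),(0,0,0),np.eye(3))
    cv2.imwrite(out,im)
E
python3 - <<'E'
from ov import *
ex=[(.5733,.2685,.0365,7.8)]
ov("top","pics/top0.png","pics/ovt.png",.580,.182,8,(120,115,240,215),6,ex)
ov("side","pics/side0.png","pics/ovs.png",.580,.182,8,(120,265,280,415),4,ex)
ov("top","pics/top0.png","pics/ovt2.png",.580,.182,8,(290,130,400,220),6,[(.554,-.2178,.0225,14.3)])
E
```

```text
(no output)
```

View pics/ovt.png

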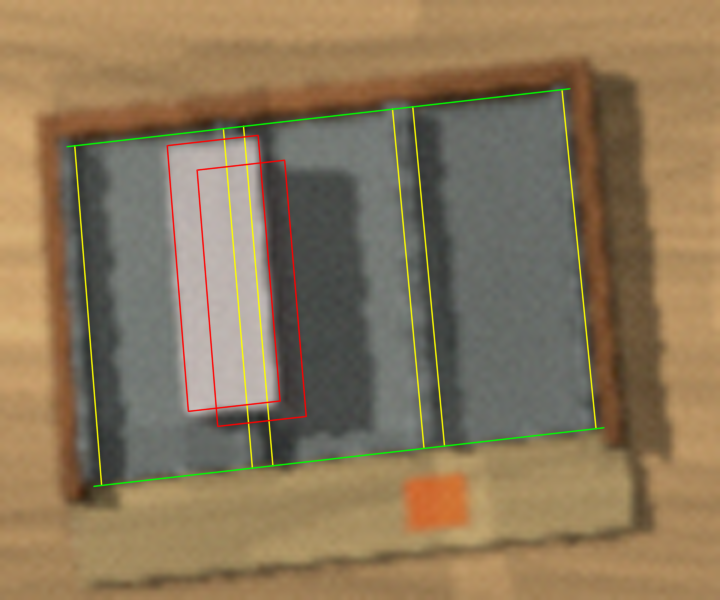

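View pics/ovs.png

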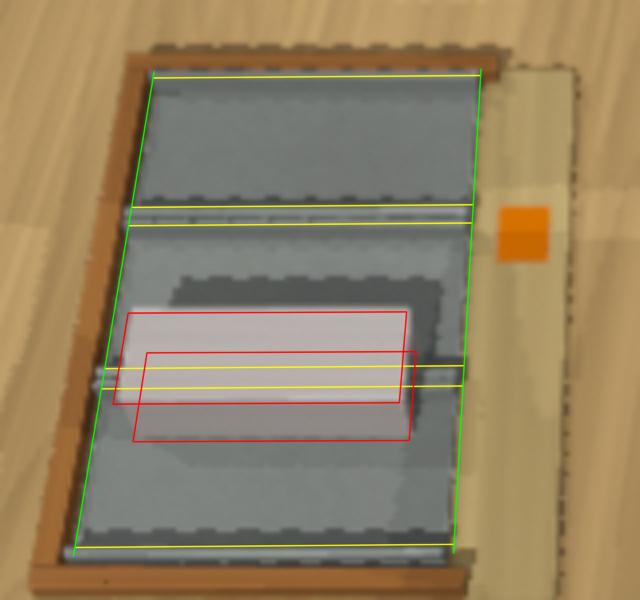

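View pics/ovt2.png

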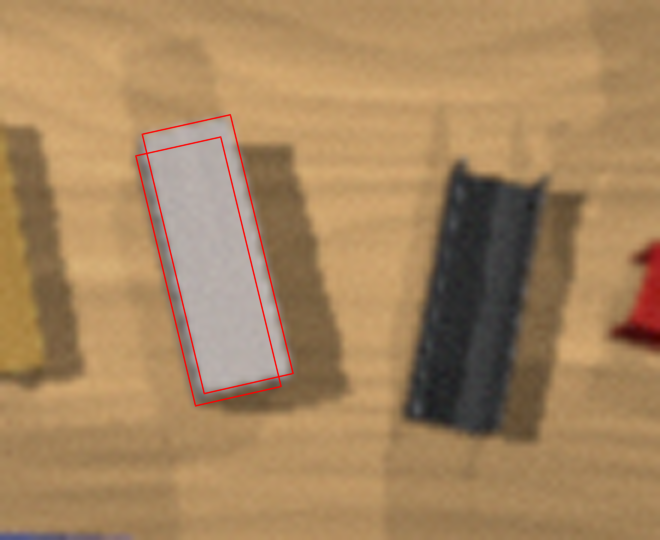

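```bash
cat >> h.py <<'E'
def st(tx=None,ty=None,tyaw=None):
    o=ctrl.get_obs(); q=np.array(o["eef_rot"]); m=R.from_quat(q[[1,2,3,0]]).as_matrix()
    jy=np.degrees(np.arctan2(m[1,2],m[0,2]))-90; jy=(jy+90)%180-90
    p=np.array(o["eef_pos"])
    print("t",round(o["time_s"],2),"p",p.round(4),"fing",m[:,1].round(3),"jaw",m[:,2].round(3),"railyaw",round(jy,2),"q",np.round(o["q"],2),"F",np.round(o["wrist_force"],1),"op",round(o["opening"],3))
    if tx is not None: print("need",round(tx-p[0],4),round(ty-p[1],4),"dyaw",round((tyaw-jy+90)%180-90,2))
E
python3 -c "
from h import *
st(.554,-.218,14.3)"
```

```text
t 0.6 p [ 0.2344 -0.5251  0.2313] fing [ 0.  0. -1.] jaw [ 0.408 -0.913  0.   ] railyaw 24.05 q [-1.36  0.18  1.61  0.    1.35 -0.21] F [ 0.5  0.2 -0.9] op 1.0
need 0.3196 0.3071 dyaw -9.75
```

```bash
python3 -m pendant '[0.04,0.0384,-0.01,0,0,-1.2,0.085, 0.04,0.0384,-0.01,0,0,-1.2,0.085, 0.04,0.0384,-0.01,0,0,-1.2,0.085, 0.04,0.0384,-0.01,0,0,-1.2,0.085, 0.04,0.0384,-0.01,0,0,-1.2,0.085, 0.04,0.0384,-0.01,0,0,-1.2,0.085, 0.04,0.0384,-0.01,0,0,-1.2,0.085, 0.04,0.0384,-0.01,0,0,-1.2,0.085, 0,0,0,0,0,0,0.085, 0,0,0,0,0,0,0.085]'; python3 - <<'E'
from h import *
st(.554,-.218,14.3)
for n in("top","side"):
    cv2.imwrite(f"pics/{n}1.png",ctrl.camera(n)[:,:,::-1])
E
```

```text
time_s: 1.85
eef_pos: [0.5542, -0.2178, 0.1512]
eef_rot: [-0.089, 0.09, -0.701, 0.701]
wrist_force: [0.3, -0.3, -0.6]
opening: 0.992
t 1.85 p [ 0.5542 -0.2178  0.1512] fing [-0.001 -0.    -1.   ] jaw [ 0.251 -0.968  0.   ] railyaw 14.51 q [-0.57  0.31  1.62 -0.    1.21  0.74] F [ 0.3 -0.3 -0.6] op 0.992
need -0.0002 -0.0002 dyaw -0.21
```

View pics/side1.png

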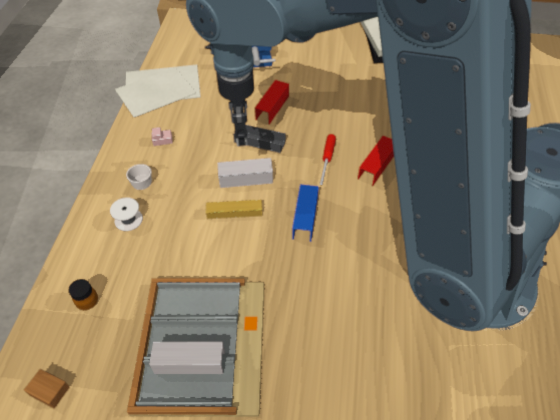

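```bash
python3 -m pendant '[0,0,-0.04,0,0,0,0.085, 0,0,-0.04,0,0,0,0.085, 0,0,-0.03,0,0,0,0.085, 0,0,0,0,0,0,0.085]'; python3 - <<'E'
from h import *
st(.554,-.218,14.3)
for n in("top","side"):
    cv2.imwrite(f"pics/{n}2.png",ctrl.camera(n)[:,:,::-1])
im=cv2.imread("pics/side2.png")[80:240,170:330]; cv2.imwrite("pics/side2c.png",cv2.resize(im,None,fx=3.5,fy=3.5))
E
```

```text
time_s: 2.45
eef_pos: [0.5518, -0.218, 0.0392]
eef_rot: [0.087, -0.09, 0.703, -0.7]
wrist_force: [0.7, 0.3, 0.8]
opening: 0.996
t 2.45 p [ 0.5518 -0.218   0.0392] fing [-0.004  0.003 -1.   ] jaw [ 0.247 -0.969 -0.004] railyaw 14.33 q [-0.58  0.46  1.68 -0.    1.01  0.74] F [0.7 0.3 0.8] op 0.996
need 0.0022 0.0 dyaw -0.03
```

View pics/side2c.png

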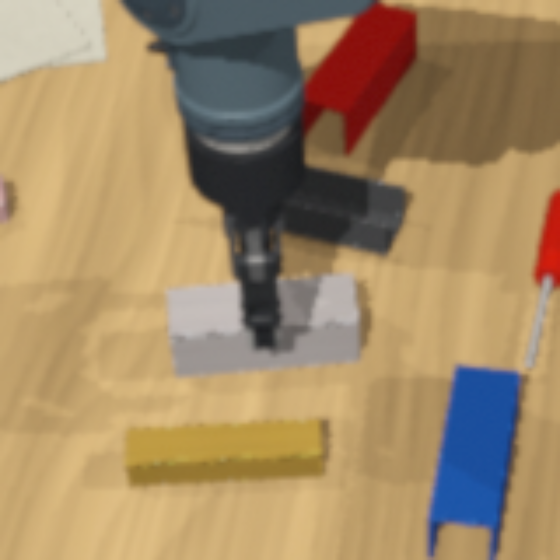

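The near finger stands in front of the silver rail's near face, close to mid-length (full picture about (245,178)). Next I go down and close.

```bash
python3 -m pendant '[0.002,0,-0.015,0,0,0,0.085, 0,0,-0.013,0,0,0,0.085, 0,0,0,0,0,0,0.085, 0,0,0,0,0,0,0.03, 0,0,0,0,0,0,0.03, 0,0,0,0,0,0,0.03, 0,0,0,0,0,0,0.03, 0,0,0,0,0,0,0.03]'; python3 -c "
from h import *
st(.554,-.218,14.3)"
```

```text
time_s: 3.55
eef_pos: [0.557, -0.2183, 0.014]
eef_rot: [-0.089, 0.089, -0.701, 0.702]
wrist_force: [-0.6, -0.8, 5.0]
opening: 0.501
t 3.55 p [ 0.557  -0.2183  0.014 ] fing [ 0.001 -0.001 -1.   ] jaw [ 0.25  -0.968  0.001] railyaw 14.45 q [-0.57  0.51  1.67 -0.    0.96  0.75] F [-0.6 -0.8  5. ] op 0.501
need -0.003 0.0003 dyaw -0.15
```

```bash
python3 -m pendant '[0,0,0.02,0,0,0,0.03, 0,0,0.04,0,0,0,0.03, 0,0,0.05,0,0,0,0.03, 0,0,0,0,0,0,0.03, 0,0,0,0,0,0,0.03]'; python3 - <<'E'
from h import *
st(.5825,.1835,8)
for n in("top","side"):
    cv2.imwrite(f"pics/{n}3.png",ctrl.camera(n)[:,:,::-1])
im=cv2.imread("pics/side3.png")[60:220,170:330]; cv2.imwrite("pics/side3c.png",cv2.resize(im,None,fx=3.5,fy=3.5))
E
```

```text
time_s: 4.18
eef_pos: [0.5558, -0.2174, 0.1231]
eef_rot: [0.089, -0.089, 0.702, -0.701]
wrist_force: [-0.5, 0.9, -3.6]
opening: 0.508
t 4.17 p [ 0.5558 -0.2174  0.1231] fing [-0.001  0.001 -1.   ] jaw [ 0.25  -0.968 -0.001] railyaw 14.46 q [-0.57  0.34  1.64  0.    1.16  0.75] F [-0.5  0.9 -3.6] op 0.508
need 0.0267 0.4009 dyaw -6.46
```

View pics/side3c.png

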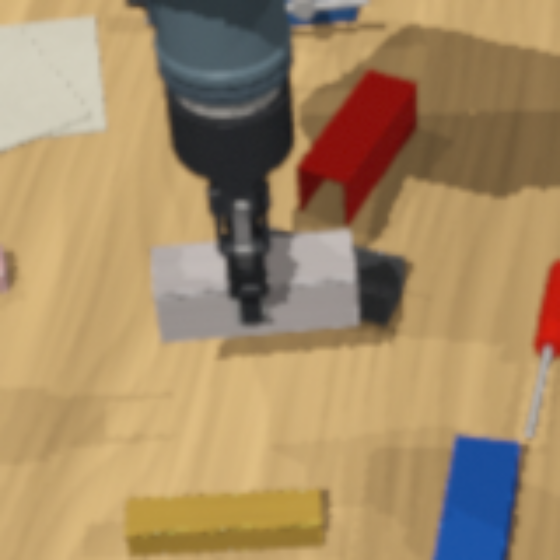

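```bash
python3 -m pendant '[0.0033,0.05,0,0,0,-0.8,0.03, 0.0033,0.05,0,0,0,-0.8,0.03, 0.0033,0.05,0,0,0,-0.8,0.03, 0.0033,0.05,0,0,0,-0.8,0.03, 0.0033,0.05,0,0,0,-0.8,0.03, 0.0033,0.05,0,0,0,-0.8,0.03, 0.0033,0.05,0,0,0,-0.8,0.03, 0.0033,0.05,0,0,0,-0.8,0.03, 0,0,0,0,0,0,0.03, 0,0,0,0,0,0,0.03, 0,0,0,0,0,0,0.03]'; python3 - <<'E'
from h import *
st(.5825,.1835,8)
for n in("top","side"):
    cv2.imwrite(f"pics/{n}4.png",ctrl.camera(n)[:,:,::-1])
    for t in("rail_center",):
        for d in ctrl.silhouettes(t,n): print(n,t,round(d["score"],2),d["bbox"],int(d["mask"].sum()))
x0,y0,x1,y1=100,220,290,400
im=cv2.imread("pics/side4.png")[y0:y1,x0:x1]; cv2.imwrite("pics/side4c.png",cv2.resize(im,None,fx=3.3,fy=3.3))
E
```

```text
time_s: 5.65
eef_pos: [0.5824, 0.1808, 0.1225]
eef_rot: [-0.049, 0.05, -0.705, 0.706]
wrist_force: [0.2, -0.3, -3.6]
opening: 0.504
t 5.65 p [0.5824 0.1808 0.1225] fing [-0.001 -0.    -1.   ] jaw [ 0.139 -0.99   0.   ] railyaw 7.97 q [ 0.11  0.37  1.6  -0.    1.17  1.54] F [ 0.2 -0.3 -3.6] op 0.504
need 0.0001 0.0027 dyaw 0.03
top rail_center 0.96 [390.7, 168.4, 442.1, 198.6] 839
top rail_center 0.94 [265.1, 217.5, 310.0, 236.7] 786
top rail_center 0.64 [329.8, 269.4, 381.0, 298.9] 733
top rail_center 0.55 [173.7, 126.1, 193.3, 177.2] 469
side rail_center 0.9 [356.5, 138.7, 392.8, 183.7] 944
side rail_center 0.71 [293.2, 185.0, 318.6, 237.7] 947
side rail_center 0.59 [151.0, 278.4, 226.3, 308.1] 1655
side rail_center 0.54 [264.7, 82.3, 284.0, 99.6] 155
```

View pics/side4c.png

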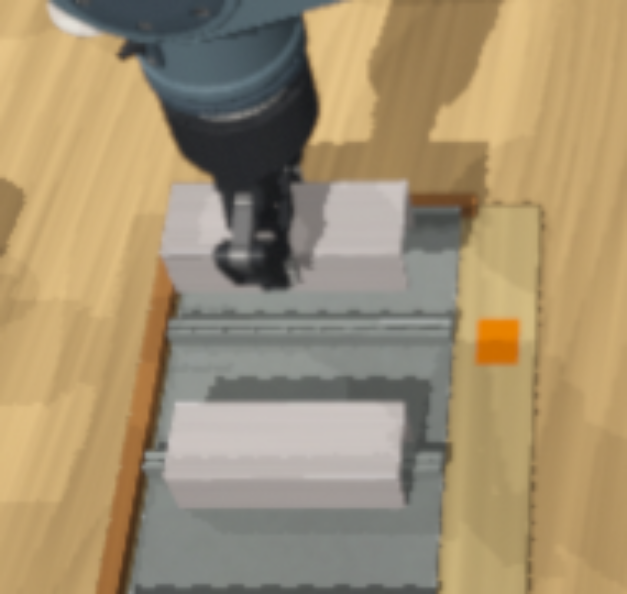

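View pics/top4.png

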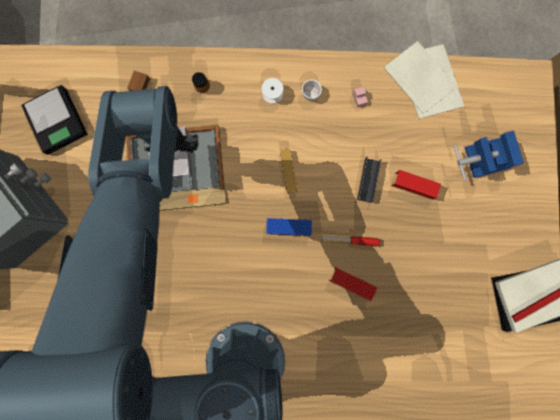

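```bash
python3 - <<'E'
from ov import *
ov("side","pics/side4.png","pics/ovs4.png",.5805,.183,8,(120,265,280,415),4,[(.580,.1805,.131,8),(.5733,.2685,.0365,7.8)])
E
```

```text
(no output)
```

View pics/ovs4.png

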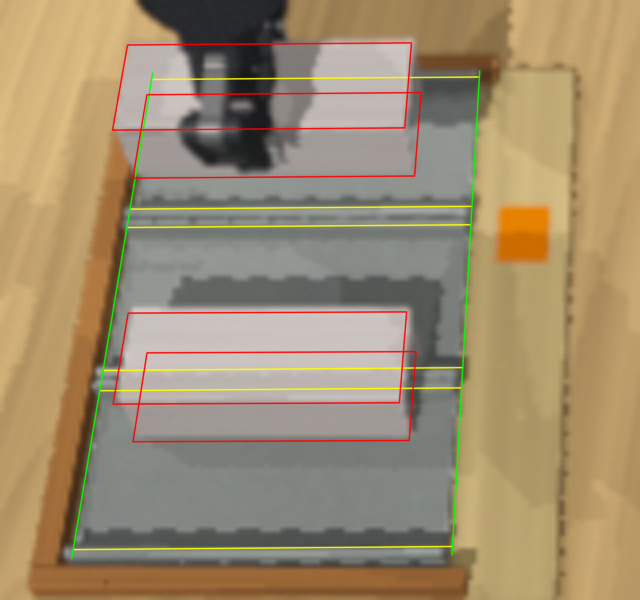

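```bash
python3 -m pendant '[0.004,0.003,-0.02,0,0,0,0.03, 0,0,-0.03,0,0,0,0.03, 0,0,-0.02,0,0,0,0.03, 0,0,0,0,0,0,0.03, 0,0,0,0,0,0,0.03]'; python3 - <<'E'
from ov import *
st(.586,.1835,8)
for n in("top","side"): cv2.imwrite(f"pics/{n}5.png",ctrl.camera(n)[:,:,::-1])
p=ctrl.get_obs()["eef_pos"]
ov("side","pics/side5.png","pics/ovs5.png",.581,.183,8,(120,265,280,415),4,[(p[0]-.003,p[1]-.0003,p[2]+.0085,8),(.5725,.2685,.0365,7.8)])
ov("top","pics/top5.png","pics/ovt5.png",.581,.183,8,(120,115,240,215),6,[(p[0]-.003,p[1]-.0003,p[2]+.0085,8)])
E
```

```text
time_s: 6.48
eef_pos: [0.5874, 0.1852, 0.0538]
eef_rot: [0.05, -0.049, 0.705, -0.705]
wrist_force: [0.0, 0.3, -2.5]
opening: 0.505
t 6.47 p [0.5874 0.1852 0.0538] fing [ 0.001  0.    -1.   ] jaw [ 0.14 -0.99  0.  ] railyaw 8.05 q [ 0.11  0.48  1.62 -0.    1.05  1.54] F [ 0.   0.3 -2.5] op 0.505
need -0.0014 -0.0017 dyaw -0.05
```

View pics/ovs5.png

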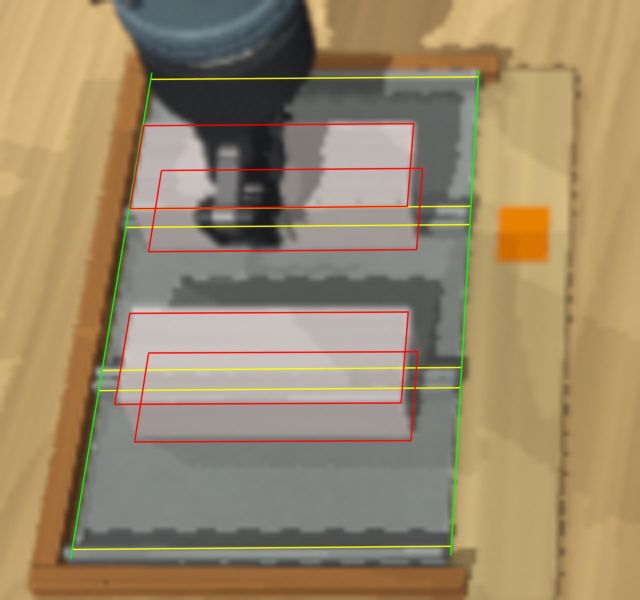

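View pics/ovt5.png

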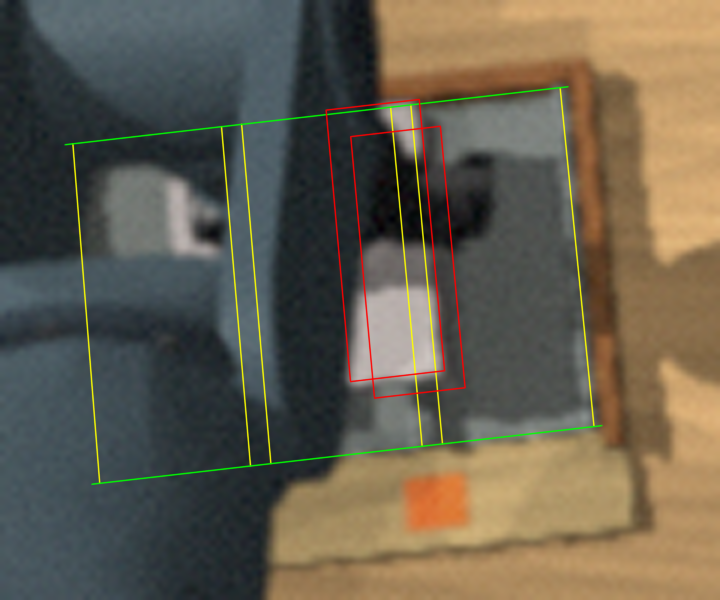

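```bash
python3 - <<'E'
from h import *
out=[]
for n in("side","top"):
    c=cam(n); im=cv2.imread(f"pics/{n}0.png")
    X,Y=np.meshgrid(np.arange(.1,-.13,-.0006),np.arange(.19,-.11,-.0006)) # rows: y from + to -, cols x from back to front
    M=R.from_euler("z",np.radians(8)).as_matrix()
    P=np.c_[X.ravel(),Y.ravel(),0*X.ravel()]@M.T+[.581,.183,.03]
    p=proj(c,P).reshape(X.shape+(2,)).astype(np.float32)
    w=cv2.remap(im,p[...,0],p[...,1],cv2.INTER_CUBIC)
    for y in(.005,-.005,.079,.089,.163,-.079):
        r=int((.19-y)/.0006); cv2.line(w,(0,r),(12,r),(0,255,255),1); cv2.line(w,(320,r),(345,r),(0,255,255),1)
    for x in(.085,-.085):
        q=int((.1-x)/.0006); cv2.line(w,(q,0),(q,25),(0,255,0),1); cv2.line(w,(q,470),(q,498),(0,255,0),1)
    out.append(w); 
w=np.hstack(out); print(w.shape); cv2.imwrite("pics/rect.png",w)
E
```

```text
(500, 768, 3)
```

View pics/rect.png

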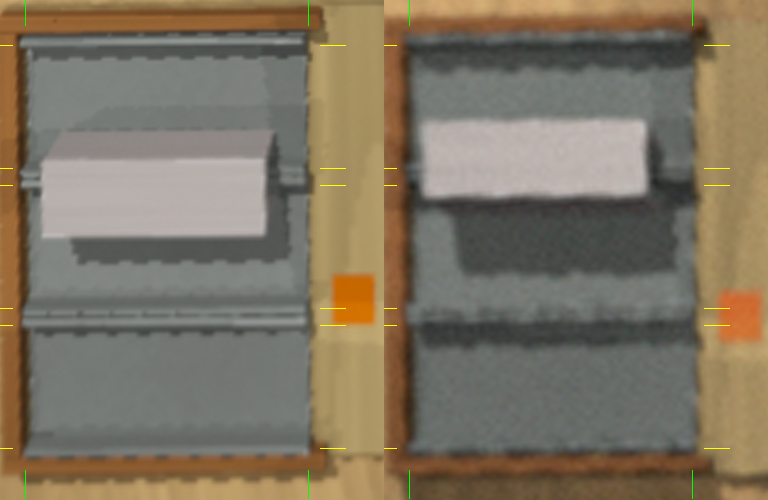

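```bash
python3 -m pendant '[0,-0.001,-0.012,0,0,0,0.03, 0,0,-0.008,0,0,0,0.03, 0,0,-0.004,0,0,0,0.03, 0,0,0,0,0,0,0.03, 0,0,0,0,0,0,0.03]'; python3 - <<'E'
from ov import *
st(.586,.1835,8)
E
```

```text
time_s: 7.2
eef_pos: [0.5869, 0.1841, 0.0294]
eef_rot: [0.05, -0.05, 0.705, -0.705]
wrist_force: [0.1, -0.2, -2.7]
opening: 0.507
t 7.2 p [0.5869 0.1841 0.0294] fing [ 0.  0. -1.] jaw [ 0.14 -0.99  0.  ] railyaw 8.05 q [0.11 0.51 1.62 0.   1.01 1.54] F [ 0.1 -0.2 -2.7] op 0.507
need -0.0009 -0.0006 dyaw -0.05
```

```bash
python3 -m pendant '[0,0,-0.001,0,0,0,0.03, 0,0,0,0,0,0,0.03]'; python3 -m pendant '[0,0,-0.001,0,0,0,0.03, 0,0,0,0,0,0,0.03]'
```

```text
time_s: 7.45
eef_pos: [0.5868, 0.1841, 0.0283]
eef_rot: [0.05, -0.05, 0.705, -0.705]
wrist_force: [0.6, -0.3, -2.1]
opening: 0.506
time_s: 7.7
eef_pos: [0.5869, 0.1842, 0.0281]
eef_rot: [-0.05, 0.05, -0.705, 0.705]
wrist_force: [-4.3, -0.6, 4.8]
opening: 0.505
```

```bash
python3 -m pendant '[0,0,0,0,0,0,0.05, 0,0,0,0,0,0,0.062, 0,0,0,0,0,0,0.062, 0,0,0,0,0,0,0.062, 0,0,0,0,0,0,0.062]'; python3 -m pendant '[0,0,0.01,0,0,0,0.062, 0,0,0.03,0,0,0,0.062, 0,0,0.04,0,0,0,0.062, 0,0,0.05,0,0,0,0.062, 0,0,0.05,0,0,0,0.062]'
```

```text
time_s: 8.32
eef_pos: [0.5868, 0.1841, 0.0272]
eef_rot: [0.05, -0.05, 0.705, -0.705]
wrist_force: [0.6, 0.3, -1.4]
opening: 0.723
time_s: 8.95
eef_pos: [0.5866, 0.1841, 0.2096]
eef_rot: [0.05, -0.049, 0.705, -0.705]
wrist_force: [0.6, -0.0, -0.1]
opening: 0.728
```

Backing the arm out of the view, toward −y, to check.

```bash
python3 -m pendant '[0,-0.055,0.01,0,0,0,0.062, 0,-0.055,0,0,0,0,0.062, 0,-0.055,0,0,0,0,0.062, 0,-0.055,0,0,0,0,0.062, 0,-0.055,0,0,0,0,0.062, 0,-0.055,0,0,0,0,0.062, 0,-0.055,0,0,0,0,0.062, 0,0,0,0,0,0,0.062]'; python3 - <<'E'
from ov import *
st()
C={n:cam(n) for n in("top","side")}
M={}
for n in C:
    cv2.imwrite(f"pics/{n}6.png",ctrl.camera(n)[:,:,::-1])
    for t in("rail_center","laid_center"):
        for d in ctrl.silhouettes(t,n):
            b=d["bbox"]; u,v=(b[0]+b[2])/2,(b[1]+b[3])/2
            print(n,t,round(d["score"],2),b)
            for k,x in(("new",(.584,.184)),("laid",(.573,.268))):
                if np.hypot(*(proj(C[n],[x+(.0365,)])[0]-[u,v]))<10: M.setdefault((k,n),d["mask"].astype(np.float32))
for k,x in(("new",(.584,.184)),("laid",(.573,.268))):
    for use in(("top",),("side",)):
        if (k,use[0]) not in M: continue
        m=M[k,use[0]]
        f=lambda p:np.abs(boxmask(C[use[0]],box(p[0]/50,p[1]/50,.0365,p[2],.13,.044,.045))-m).sum()/m.sum()
        s=np.array([x[0]*50,x[1]*50,.14]); o=minimize(f,s,method="Nelder-Mead",options=dict(initial_simplex=s+np.array([[-.2,-.2,-.07],[.5,0,0],[0,.5,0],[0,0,.15]])))
        print(k,use,np.round([o.x[0]/50,o.x[1]/50,np.degrees(o.x[2])],4),round(o.fun,3))
ex=[(.5836,.1838,.0365,8),(.5728,.2685,.0365,7.8)]
ov("side","pics/side6.png","pics/ovs6.png",.581,.1835,8,(120,265,280,415),4,ex)
im=cv2.imread("pics/top6.png")[115:215,120:240]; im2=cv2.imread("pics/side6.png")[265:415,120:280]
cv2.imwrite("pics/z6.png",np.hstack([cv2.resize(im,(400,400*100//120)),cv2.resize(im2,(355,333))]))
E
```

```text
time_s: 9.95
eef_pos: [0.5864, -0.205, 0.218]
eef_rot: [-0.048, 0.048, -0.705, 0.706]
wrist_force: [-0.4, -0.1, -0.4]
opening: 0.731
t 9.95 p [ 0.5864 -0.205   0.218 ] fing [ 0.001 -0.001 -1.   ] jaw [ 0.135 -0.991  0.002] railyaw 7.76 q [-0.53  0.29  1.5  -0.    1.35  0.91] F [-0.4 -0.1 -0.4] op 0.731
top rail_center 0.68 [390.1, 167.6, 442.1, 198.0]
top rail_center 0.58 [176.1, 133.3, 198.1, 181.9]
top rail_center 0.4 [303.6, 225.3, 313.4, 237.7]
top laid_center 0.79 [150.2, 138.2, 172.1, 185.2]
side rail_center 0.96 [255.4, 81.4, 289.9, 125.2]
side rail_center 0.73 [356.8, 136.4, 396.8, 182.9]
side rail_center 0.67 [158.1, 303.2, 226.6, 333.2]
side rail_center 0.67 [294.2, 180.8, 319.5, 241.4]
side rail_center 0.59 [244.4, 315.5, 256.8, 331.2]
side laid_center 0.91 [150.2, 341.0, 222.0, 371.7]
new ('top',) [0.5875 0.1869 7.613 ] 0.09
new ('side',) [0.5843 0.1831 7.4591] 0.041
laid ('top',) [0.5731 0.2718 8.4362] 0.153
laid ('side',) [0.5723 0.2666 6.8193] 0.048
```

View pics/ovs6.png

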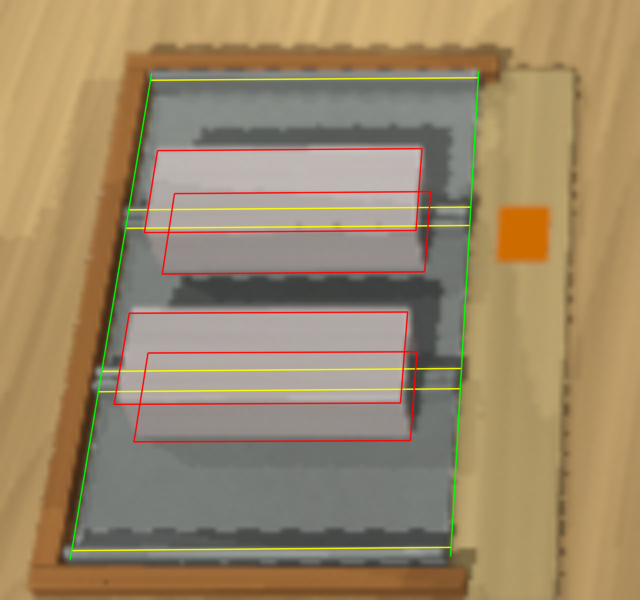

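View pics/z6.png

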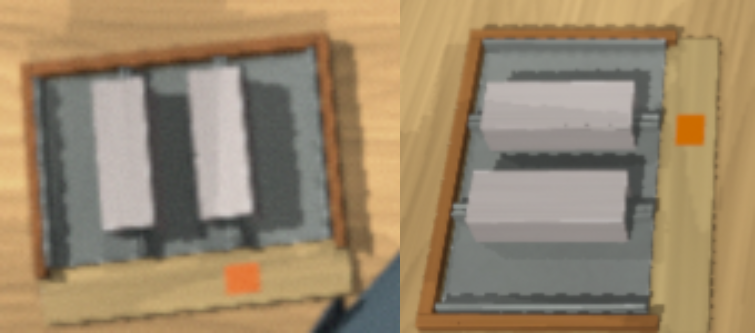

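```bash
python3 -c "
from bench import ctrl
print(ctrl.hand_in())"
```

```text
the job is handed in; nothing more can be done
None
```

The loose silver rail now lies open-down over the orange-tagged joint, fully down, with its flanges in the two neighbouring channels. I handed the job in at about 10 s of the 35 s allowed, with the arm well clear and nothing touching.

- **Seating:** Contact came at a TCP height of 28 mm, where resting on the 14 mm trough floors predicts it. The wrist force reading was about 6 N, and the last side picture matches a seated rail.
- **Position:** The last side-camera fit puts the rail at about (0.584, 0.183), yaw about 7.5°. My estimate of the joint's middle is (0.581, 0.1835), yaw 8°. The ends are level with the laid rail's to within about 2 mm, and the laid rail's fit in the side view changed by only about a millimetre.
- **Where the checks disagreed:** The top camera put the new rail 3–4 mm from where the side camera did, in both x and y. It showed about the same y shift for the laid rail, so I put that part down to calibration and mask noise. The x difference did not show for the laid rail. Taking the top camera alone, the new rail sits about 4 mm farther along the joint than the laid one.

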